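Build up a consolidation specimen on its cell base

ROBOT

A 6-joint arm with a two-finger parallel gripper is mounted at the origin on a cart in front of the work surface, level with it; the furniture and walls round the work are solid. World frame = base frame: x ahead of the robot, y to its left, z up, the work surface at z = 0. Lengths are in m, angles in rad, forces in N, time in s.
With the tool pointing down it reaches from about 0.35 to 0.975 m from the base axis. Payload 4.9 kg.
Tool frame: the origin (TCP) lies midway between the tips of the shut fingers; the grasp point (between the pads) lies 19 mm behind it; z points along the fingers, y is the line along which they close (so a half turn about z gives the same grasp; the last joint's range is limited). The gripper opens to 85 mm and grips with 20 to 120 N. Pads are 22 mm wide; open, the fingers measure 114 mm over their backs; the gripper's body (76 mm by 85 mm) begins 54 mm behind the grasp point. The pads swing forward as they close: fully open they stand 13 mm farther back than shut.
Start: joints at [-1.352, 0.053, 1.613, -0, 1.476, -0.119], TCP at [0.207, -0.59, 0.231] pointing down, gripper open.
Joint ranges: [-3.01, 3.01], [-1.01, 2.22], [0.06, 2.58], [-1.02, 4.17], [0.09, 2.62], [-3.14, 3.14]. Speed limits (rad/s): [2.57, 2.57, 3.14, 3.14, 3.14, 3.14].

INTERFACE

Orientations are given as a unit quaternion [w, x, y, z].
In Python, from plant import manip gives the robot as it stands.
- The arm moves only by the tool move_arm, never from a script. Its argument "increments" is one flat list of numbers, 5 for each row, row after row: the shift along the tool's x, y, z in mm, then the turn about the tool's z in rad, then the opening, from 0 (shut) to 1 (fully open). In form: [tx, ty, tz, spin, jaw, tx, ty, tz, spin, jaw, ...]. A call has 1 to 8 rows; each row shifts and turns the commanded pose from where the row before left it, along the tool's axes as they then stand; what a row does not reach is not made up. A row lasts 1/12 s, in which the tool goes at most 41.7 mm and 7.16 degrees, less where a joint would pass 70% of its speed; a pose out of reach is approached as far as the arm can. A call with a gripper value outside its range is refused whole. The fingers move at their own pace and stop on an object; the grip force is fixed at half the most. Time passes only in rows, so rows that do not move let the fingers close. It gives the time, the measured TCP pose, the force, the opening and the grip force at its end, in the units of the state.
- manip.state(): the state, without advancing time (a new reading comes with each control period).
- manip.grab_frame(name): name is "scene" or "top"; returns a dict with "image" (420x560x3 uint8, blue, green, red), "fov_y" (degrees; the focal length in pixels is half the picture's height over the tangent of half this angle, whatever the lens; pixels are square), "cx", "cy" (the principal point, pixels), "eye" and "rotation" of the camera in the world. Camera axes: x right, y down, z forward; pixel columns grow to the right and rows downward; lengths in m; the calibration is good to about 2 mm. A picture is of the moment at which its call begins. There is no depth.
- manip.job_done(): hands the job in; it is judged then, once.
The state is a dict: "time": time; "joint_pos": joint angles; "joint_vel": joint speeds; "joint_efforts": joint torques, N m; "tool_pos": TCP position; "tool_rot": TCP orientation; "contact_force": force on the tool from outside, world axes, zero at the start; "ft_torque": the same for the moment, N m; "gripper_width": opening from 0.0 (shut) to 1.0 (fully open); "grasp_force": force on a finger pad.
Only numpy, scipy, OpenCV 4.12 (cv2) and the standard library are available. Lean on these libraries where they do the work, as an engineer would, in place of code of your own. Each camera call takes 0.05 s, during which the arm holds its last target. There are 200 camera calls.

TASK

Build up the soil specimen on the round metal cell base, from the bottom: one porous stone, the thick specimen ring, the other porous stone, the stepped loading cap with its broad flange down, and on the cap's step, as seating load, the smallest of the three slotted weights. Everything must lie flat and well centred over the cell base; leave the two larger weights where they are.

Things in the scene. Friction and masses are not known exactly. Their poses are not given: they have to be found in the camera images.
- cell_base: round grey metal base of a consolidation cell, fixed to the worktop for the job: flange 90 mm across and 10 mm high, on it a flat raised platform 72 mm across whose top is 16 mm above the worktop, with fine dark circular and cross grooves; a brass stub, 7 mm thick, sticks out 9 mm from its side along its own x. Origin at the centre of its underside, z up. The stack is built on the platform
- stone_a: porous stone: plain taupe sintered disc, 62 mm across, 10 mm thick, lying flat. Origin at the centre of its underside, z up. Identical to stone_b, either may go below
- stone_b: porous stone: plain taupe sintered disc, 62 mm across, 10 mm thick, lying flat. Origin at the centre of its underside, z up. Identical to stone_a
- specimen_ring: specimen ring filled flush with soil: plain taupe-grey solid-looking disc, 64 mm across and 29 mm high (nearly three times as thick as a porous stone), about 0.42 kg, standing flat. Origin at the centre of its underside, z up; flat top and bottom
- loading_cap: bare aluminium loading cap, flange down: flange 60 mm across and 8 mm high, on it a concentric flat step 48 mm across, 16 mm above the underside; small dark dot in the middle of the step and six small holes round the flange. About 0.11 kg. Origin at the centre of its underside, z up
- weight_small: smallest of three slotted disc weights: brass-coloured, 42 mm across, 18 mm high, 0.19 kg, a narrow slot from the edge to the middle. Origin at the centre of its underside, z up. May be gripped across any diameter
- weight_middle: middle slotted disc weight, steel, 50 mm across, 20 mm high. Origin at the centre of its underside. Stays where it is
- weight_large: largest slotted disc weight, steel, 56 mm across, 26 mm high. Origin at the centre of its underside. Stays where it is
Not all that is in view belongs to the job. Leave any blue or turquoise look-alike of the stone_a alone.

How it is judged:
By the outcome, as a careful person would: the job done as asked, in the order asked, and still so for the second after the job is handed in, with the robot touching nothing.
It also fails if it takes over 102 s, if anything falls off the work surface, if the arm or the gripper's body presses on something with over 40 N, if the wrist force passes 120 N, or if a joint passes its speed limit or range.

## Working session

There is one attempt and no reset: what is moved stays moved. The work goes in short steps, Python scripts to look and compute and a tool call to move; the robot and the scene stay as the last step left them, time stands still between calls to the robot, and variables do not carry over. Pictures are saved under pics/ and viewed, at most 14 in all, crops included, and the job is handed in when it is done.

Besides the shell and the picture viewer there is one more tool, called after ">>>" as name(argument=value, ...), one argument or row to a line, values as JSON. move_arm: Moves the arm, as the interface text tells. Its arguments: {"type":"object","properties":{"increments":{"type":"array"}},"required":["increments"]}

```bash
ls; mkdir -p pics; cat > h.py <<'E'
import sys; sys.path.insert(0,'.')
import numpy as np, cv2
from plant import manip
E
python3 - <<'E'
from h import *
for n in("scene","top"):
    f=manip.grab_frame(n); cv2.imwrite(f"pics/{n}0.png",f["image"]); np.save(f"{n}0.npy",f,allow_pickle=True)
    print(n,f["fov_y"],f["cx"],f["cy"],f["eye"],f["rotation"])
print(manip.state())
E
```

```text
pics
scene 47.87880312160116 278.72881568005687 207.89292139597939 [-0.02097704  0.71227823  0.76613638] [ 0.15184529 -0.34733187  0.83847108 -0.39149691]
top 45.131649207757064 271.7139716087387 204.63786030144945 [0.39800964 0.07216436 1.42968961] [ 0.04302648 -0.70537252  0.70619023 -0.04351656]
{'time': 0.1, 'joint_pos': array([-1.35200264e+00,  5.32714342e-02,  1.61420077e+00, -1.19283589e-05,
        1.47601666e+00, -1.19014344e-01]), 'joint_vel': array([ 0.00129903, -0.00202761, -0.00332722,  0.0008527 , -0.00074864,
       -0.00109512]), 'joint_efforts': array([-1.06982105e-03, -3.94898772e+01, -3.71366394e+01, -2.57369038e-04,
        3.84859362e-03,  2.09302634e-06]), 'tool_pos': array([ 0.20699778, -0.58910372,  0.23017167]), 'tool_rot': array([-9.46629582e-04,  9.85769057e-01,  1.68102548e-01, -5.32105294e-05]), 'contact_force': array([ 0.75226298,  1.0581251 , -0.42515617]), 'ft_torque': array([ 0.00523389, -0.02921559, -0.03419365]), 'grasp_force': 0.0, 'gripper_width': 0.9986974948256385}
```

View pics/scene0.png

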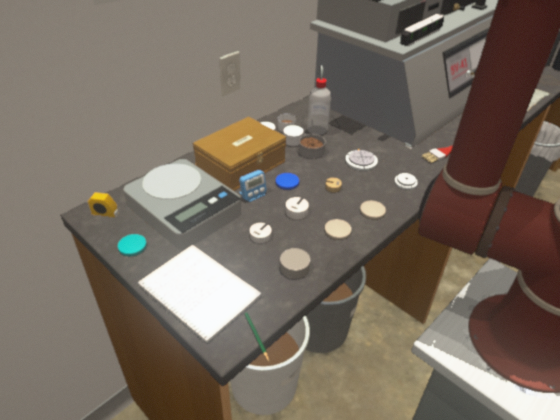

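View pics/top0.png

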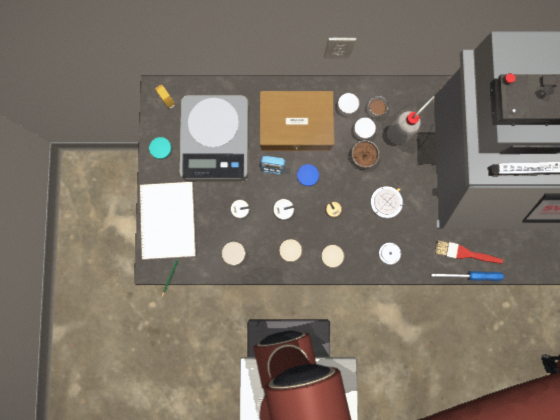

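The top view shows the ring at (233,253), stones at (290,250) and (333,256), cap at (390,253), base at (387,202) and the brass weight at (334,209). The other two weights are at (240,209) and (284,209). In the scene view, the ring at (295,263) is the thick one, the stones are at (338,229) and (373,209), the brass weight is at (334,184), the base at (361,159) and the cap at (406,180).

```bash
cat >> h.py <<'E'
from scipy.spatial.transform import Rotation as R
def ray(f,uv):
    F=210/np.tan(np.radians(f["fov_y"])/2); w,x,y,z=f["rotation"]
    d=R.from_quat([x,y,z,w]).apply([(uv[0]-f["cx"])/F,(uv[1]-f["cy"])/F,1]); return np.array(f["eye"]),d
def plane(f,uv,z):
    o,d=ray(f,uv); return o+d*(z-o[2])/d[2]
def tri(f,a,g,b):
    o,d=ray(f,a); p,e=ray(g,b)
    s=np.linalg.lstsq(np.c_[d,-e],p-o,rcond=None)[0]
    A,B=o+d*s[0],p+e*s[1]; return (A+B)/2,np.linalg.norm(A-B)
def blob(im,uv,r=26,thr=75):
    """ellipse of hull of bright blob nearest uv -> centre, axes, area"""
    u,v=map(int,np.round(uv)); c=im[max(0,v-r):v+r+1,u-r:u+r+1]
    c=cv2.resize(c,None,fx=4,fy=4,interpolation=cv2.INTER_CUBIC)
    m=(c.max(2)>thr).astype(np.uint8); m=cv2.morphologyEx(m,cv2.MORPH_OPEN,np.ones((9,9)))
    cs=cv2.findContours(m,cv2.RETR_EXTERNAL,cv2.CHAIN_APPROX_NONE)[0]
    mid=np.array([(m.shape[1])/2,(m.shape[0])/2])
    k=max(cs,key=lambda q:cv2.pointPolygonTest(q,tuple(mid),True)); h=cv2.convexHull(k); M=cv2.moments(h)
    cen=np.array([M["m10"],M["m01"]])/M["m00"]
    off=np.array([u-r,max(0,v-r)])
    x,y,w,hh=cv2.boundingRect(h)
    return (cen+.5)/4-.5+off,(w/4,hh/4),M["m00"]/16
def load(n): return np.load(n,allow_pickle=True).item()
E
python3 - <<'E'
from h import *
t,s=load("top0.npy"),load("scene0.npy")
obj=dict(ring=((233,253),(295,263),.029),stA=((290,250),(338,229),.01),stB=((333,256),(373,209),.01),cap=((390,253),(406,180),.014),base=((387,202),(361,159),.012),small=((334,209),(334,184),.018))
for k,(a,b,h) in obj.items():
    A=blob(t["image"],a);B=blob(s["image"],b,22)
    P,g=tri(t,A[0],s,B[0]); q=plane(t,A[0],h/2)
    r=(plane(t,A[0]+[A[1][0]/2,0],h/2)-q); 
    print(k,A[0].round(1),A[1],B[0].round(1),B[1],"tri",(P*1e3).round(1),"gap",round(g*1e3,1),"plane",(q*1e3).round(1),"dia",round(2e3*np.linalg.norm(r),1), "sceneplane",(plane(s,B[0],h/2)*1e3).round(1),t["image"][int(A[0][1]),int(A[0][0])])
c=[cv2.resize(t["image"][170:290,200:420],None,fx=3.6,fy=3.6,interpolation=cv2.INTER_CUBIC)]
cv2.imwrite("pics/c1.png",c[0])
E
```

```text
ring [233. 253.] (53.0, 53.0) [295. 263.] (45.0, 45.0) tri [436.4 179.1  15.5] gap 0.1 plane [436.4 179.2  14.5] dia 147.8 sceneplane [436.9 178.4  14.5] [207 226 236]
stA [290. 250.] (53.0, 53.0) [338. 229.] (45.0, 45.0) tri [445.   20.    6.3] gap 0.3 plane [444.9  19.8   5. ] dia 148.9 sceneplane [445.9  18.9   5. ] [213 234 245]
stB [333. 256.] (53.0, 53.0) [373. 209.] (45.0, 45.0) tri [429.1 -99.8   6.6] gap 2.6 plane [ 428.  -100.7    5. ] dia 148.7 sceneplane [ 431.1 -100.8    5. ] [211 233 244]
cap [390. 253.] (53.0, 53.0) [405.3 179.4] (45.0, 45.0) tri [ 437.8 -258.5   10.6] gap 4.2 plane [ 436.1 -260.4    7. ] dia 148.6 sceneplane [ 441.8 -261.9    7. ] [137 134 140]
base [387. 202.] (53.0, 53.0) [360.9 159.1] (45.0, 45.0) tri [ 582.2 -255.1    6.6] gap 4.4 plane [ 580.4 -256.4    6. ] dia 150.6 sceneplane [ 584.5 -254.6    6. ] [191 193 201]
small [334. 209.] (53.0, 53.0) [334. 184.] (45.0, 45.0) tri [ 560.3 -104.9   10.1] gap 0.5 plane [ 560.2 -105.2    9. ] dia 150.0 sceneplane [ 561.4 -106.     9. ] [168 226 239]
```

View pics/c1.png

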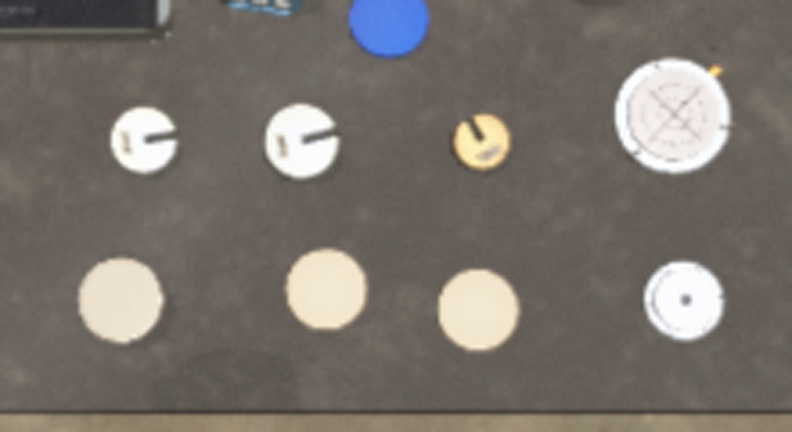

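The crop shows clean discs on a mid-grey table: my threshold was too low, so I'll use Otsu's.

```bash
sed -i 's/m=(c.max(2)>thr).astype(np.uint8); m=/g=c.max(2); m=cv2.threshold(g,0,1,cv2.THRESH_OTSU)[1] if thr is None else (g>thr).astype(np.uint8); m=/; s/thr=75/thr=None/; s/np.ones((9,9))/cv2.getStructuringElement(cv2.MORPH_ELLIPSE,(25,25))/' h.py
cat > m.py <<'E'
from h import *
obj=dict(ring=((233,253),(295,263),.029),stA=((290,250),(338,229),.01),stB=((333,256),(373,209),.01),cap=((390,253),(406,180),.012),base=((387,202),(361,159),.013),small=((334,209),(334,184),.018))
def show(t,s,names=obj,obj=obj):
  for k in names:
    a,b,h=obj[k]
    A=blob(t["image"],a);B=blob(s["image"],b,22)
    P,g=tri(t,A[0],s,B[0]); q=plane(t,A[0],h/2)
    r=(plane(t,A[0]+[A[1][0]/2,0],h/2)-q); 
    print(k,A[0].round(1),A[1],B[0].round(1),B[1],"tri",(P*1e3).round(1),"gap",round(g*1e3,1),"plane",(q*1e3).round(1),"dia",round(2e3*np.linalg.norm(r),1), "sceneplane",(plane(s,B[0],h/2)*1e3).round(1))
E
python3 - <<'E'
from m import *
t,s=load("top0.npy"),load("scene0.npy")
show(t,s)
print(t["image"][202,365:412].max(1)); print(t["image"][202,365:412].min(1))
c=cv2.resize(s["image"][140:290,240:440],None,fx=4,fy=4,interpolation=cv2.INTER_CUBIC)
cv2.imwrite("pics/c2.png",c)
E
```

```text
ring [233.  252.9] (23.25, 23.5) [294.7 258.7] (30.5, 22.75) tri [437.1 178.7  27.9] gap 1.7 plane [436.7 179.2  14.5] dia 64.8 sceneplane [446.1 169.5  14.5]
stA [290.2 249.9] (22.25, 22.25) [337.7 227.9] (26.5, 18.75) tri [445.7  19.9   9.4] gap 1.5 plane [445.2  19.3   5. ] dia 62.5 sceneplane [449.   16.3   5. ]
stB [332.4 255.6] (22.5, 22.25) [372.6 208.4] (25.25, 16.75) tri [429.7 -97.9   9.6] gap 1.9 plane [429.  -98.9   5. ] dia 63.1 sceneplane [ 433.2 -102.2    5. ]
cap [389.5 253. ] (21.75, 21.75) [406.3 178.8] (23.0, 13.5) tri [ 436.4 -256.9   14.5] gap 1.3 plane [ 436.1 -259.2    6. ] dia 61.0 sceneplane [ 442.1 -267.5    6. ]
base [386.4 201.6] (32.0, 31.75) [361.9 157.8] (32.75, 19.0) tri [ 580.7 -253.1   12.8] gap 0.2 plane [ 581.5 -254.6    6.5] dia 90.9 sceneplane [ 585.8 -261.1    6.5]
small [334.  209.7] (15.0, 14.25) [333.6 182.3] (15.0, 10.75) tri [ 558.9 -103.2   17. ] gap 3.6 plane [ 558.3 -105.2    9. ] dia 42.4 sceneplane [ 566.6 -110.9    9. ]
[100  99 100 102 102 129 245 253 252 201 230 242 242 228 239 244 244 240
 233 241 240 217 201 216 237 240 230 236 240 241 226 236 240 241 244 251
 252 197 122 104 103 103 104 103 104 107 109]
[ 88  86  86  89  90 127 240 251 250 196 221 234 233 218 229 236 236 231
 224 233 231 202 191 203 229 232 221 227 232 232 217 226 231 232 240 249
 249 196 112  92  88  91  91  90  92  94  98]
```

View pics/c2.png

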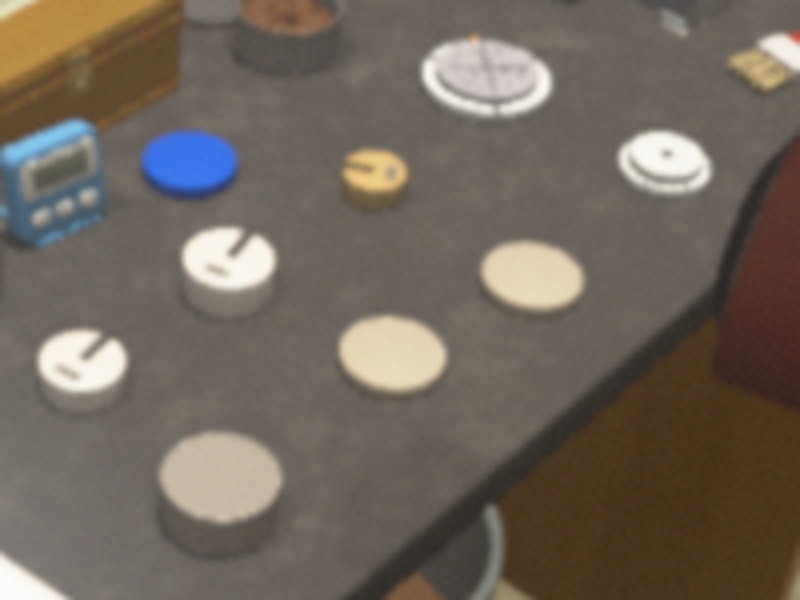

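The scene crop shows the thick ring front left at crop (220,490), with its side shaded. Because of that shading, each Otsu centre lies on the top face. Triangulated top heights are 28 mm for the ring, 9.5 mm for the stones, about 14.5 mm for the cap and 17 mm for the small weight. These match the sizes given, and so do the diameters. I'll start by squaring the tool to the world axes and going to stone B.

>>> move_arm(
  increments=[0,0,0,0.113,1,0,0,0,0.113,1,0,0,0,0.112,1,15,-33,0,0,1,15,-33,0,0,1,15,-33,0,0,1,15,-33,0,0,1,15,-33,0,0,1],
)

```text
time: 0.77
tool_pos: [0.2824, -0.4229, 0.2306]
tool_rot: [-0.001, 1.0, -0.0, -0.0]
contact_force: [0.1, -0.7, 0.7]
gripper_width: 1.001
grasp_force: 0.0
```

>>> move_arm(
  increments=[15,-34,5,0,1,15,-34,10,0,1,15,-34,10,0,1,15,-34,15,0,1,15,-34,15,0,1,15,-34,15,0,1,15,-34,15,0,1,15,-34,15,0,1],
)

```text
time: 1.43
tool_pos: [0.4023, -0.1508, 0.1304]
tool_rot: [0.0, 1.0, -0.0, 0.0]
contact_force: [0.2, -0.4, 0.1]
gripper_width: 1.001
grasp_force: 0.0
```

>>> move_arm(
  increments=[14,-26,15,0,1,13,-26,15,0,1,0,0,20,0,1,0,0,15,0,1,0,0,0,0,1],
)

```text
time: 1.85
tool_pos: [0.4264, -0.0988, 0.0624]
tool_rot: [-0.001, 1.0, 0.001, -0.004]
contact_force: [-1.3, -0.6, 0.1]
gripper_width: 0.999
grasp_force: 0.0
```

>>> move_arm(
  increments=[0,-2,15,0,1,0,0,15,0,1,0,0,12,0,1,0,0,8,0,1,0,0,0,0,1,0,0,0,0,1,0,0,0,0,1],
)

```text
time: 2.43
tool_pos: [0.43, -0.0992, 0.0174]
tool_rot: [0.0, 1.0, -0.0, 0.001]
contact_force: [-0.5, 0.5, 0.2]
gripper_width: 0.999
grasp_force: 0.0
```

>>> move_arm(
  increments=[0,0,6,0,1,0,0,6,0,1,0,0,4,0,1,0,0,2,0,1,0,0,0,0,1,0,0,0,0,1],
)

```text
time: 2.93
tool_pos: [0.429, -0.0986, -0.002]
tool_rot: [-0.0, 1.0, -0.0, -0.0]
contact_force: [0.3, -0.3, 0.0]
gripper_width: 0.999
grasp_force: 0.0
```

>>> move_arm(
  increments=[0,0,0,0,0.8,0,0,0,0,0.78,0,0,0,0,0.78],
)

```text
time: 3.18
tool_pos: [0.4294, -0.0987, -0.0015]
tool_rot: [0.0, 1.0, -0.0, 0.0]
contact_force: [0.2, -0.4, 0.2]
gripper_width: 0.779
grasp_force: 0.0
```

>>> move_arm(
  increments=[0,0,1,0,0.78,0,0,1,0,0.78,0,0,0,0,0.78,0,0,0,0,0.78],
)

```text
time: 3.52
tool_pos: [0.4291, -0.0987, -0.0038]
tool_rot: [-0.0, 1.0, -0.0, -0.0]
contact_force: [0.2, 0.5, -0.4]
gripper_width: 0.779
grasp_force: 0.0
```

>>> move_arm(
  increments=[0,0,0,0,0.6,0,0,0,0,0.6,0,0,0,0,0.6,0,0,0,0,0.6,0,0,0,0,0.6,0,0,0,0,0.6],
)

```text
time: 4.02
tool_pos: [0.4297, -0.0989, -0.0029]
tool_rot: [0.0, 1.0, -0.0, 0.0]
contact_force: [-1.9, 0.7, 4.3]
gripper_width: 0.694
grasp_force: 64.4
```

>>> move_arm(
  increments=[0,0,-8,0,0.6,0,0,-15,0,0.6,0,0,-20,0,0.6,0,0,-22,0,0.6,15,15,-15,0,0.6,25,25,0,0,0.6,30,30,0,0,0.6,30,30,0,0,0.6],
)

```text
time: 4.68
tool_pos: [0.5293, -0.1987, 0.0771]
tool_rot: [0.0, 1.0, 0.0, 0.001]
contact_force: [0.1, 0.7, -0.1]
gripper_width: 0.691
grasp_force: 64.4
```

>>> move_arm(
  increments=[25,25,0,0,0.6,17,20,0,0,0.6,10,10,0,0,0.6,0,0,0,0,0.6,0,0,0,0,0.6,0,0,0,0,0.6],
)

```text
time: 5.18
tool_pos: [0.5793, -0.2518, 0.0759]
tool_rot: [-0.0, 1.0, -0.0, -0.001]
contact_force: [0.1, -0.6, -0.5]
gripper_width: 0.695
grasp_force: 64.5
```

```bash
python3 - <<'E'
from h import *
s=manip.grab_frame("scene")
cv2.imwrite("pics/c3.png",cv2.resize(s["image"][60:210,280:480],None,fx=4,fy=4,interpolation=cv2.INTER_CUBIC))
x=manip.state(); print(x["tool_pos"],x["tool_rot"],x["gripper_width"],x["grasp_force"])
E
```

```text
[ 0.57917753 -0.25159582  0.07594978] [-4.07931025e-04  9.99999747e-01  1.43357582e-04 -5.63973590e-04] 0.6953838752192689 64.48607325553894
```

View pics/c3.png

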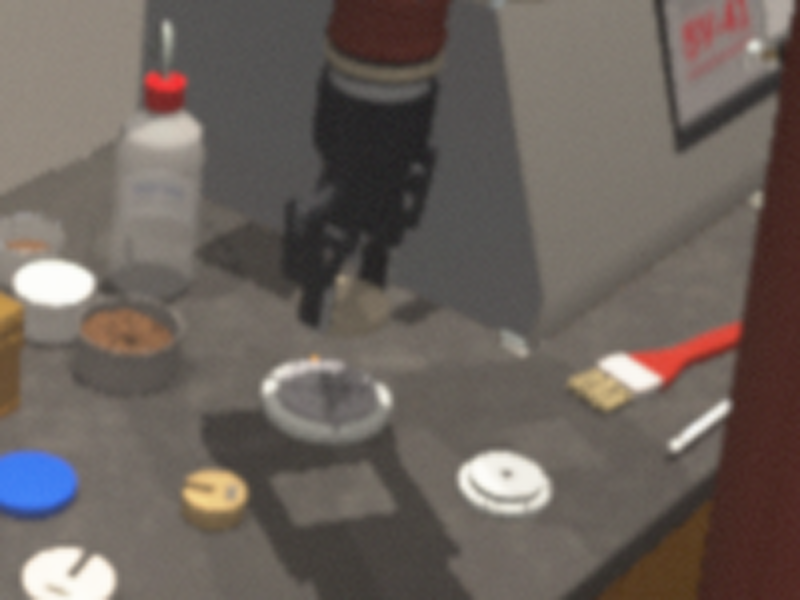

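The stone hangs level in the fingers over the base, and the base is at crop (327,400). I'll centre it and lower it.

>>> move_arm(
  increments=[2,2,20,0,0.6,0,0,20,0,0.6,0,0,12,0,0.6,0,0,6,0,0.6,0,0,0,0,0.6,0,0,0,0,0.6],
)

```text
time: 5.73
tool_pos: [0.582, -0.2543, 0.0185]
tool_rot: [-0.0, 1.0, 0.0, -0.0]
contact_force: [0.0, 0.1, 0.1]
gripper_width: 0.693
grasp_force: 64.5
```

>>> move_arm(
  increments=[0,0,1,0,0.6,0,0,1,0,0.6,0,0,1,0,0.6,0,0,1,0,0.6,0,0,0,0,0.6,0,0,0,0,0.6],
)

```text
time: 6.23
tool_pos: [0.5821, -0.2547, 0.0144]
tool_rot: [0.0, 1.0, -0.0, 0.0]
contact_force: [0.2, -0.2, -1.0]
gripper_width: 0.694
grasp_force: 64.5
```

>>> move_arm(
  increments=[0,0,1,0,0.6,0,0,0,0,0.6,0,0,0,0,0.6],
)

```text
time: 6.48
tool_pos: [0.5821, -0.2546, 0.0132]
tool_rot: [-0.0, 1.0, -0.0, -0.0]
contact_force: [0.6, 0.1, -0.7]
gripper_width: 0.692
grasp_force: 64.5
```

>>> move_arm(
  increments=[0,0,1,0,0.6,0,0,0,0,0.6,0,0,0,0,0.6],
)

```text
time: 6.73
tool_pos: [0.5821, -0.2547, 0.0131]
tool_rot: [-0.0, 1.0, -0.0, -0.0]
contact_force: [-2.9, 2.0, 5.5]
gripper_width: 0.693
grasp_force: 65.0
```

>>> move_arm(
  increments=[0,0,0,0,0.85,0,0,0,0,1,0,0,0,0,1,0,0,-8,0,1,0,0,-20,0,1,0,0,-30,0,1,0,-10,-30,0,1,-10,-30,-10,0,1],
)

```text
time: 7.4
tool_pos: [0.576, -0.2186, 0.1171]
tool_rot: [0.003, 1.0, -0.002, 0.005]
contact_force: [0.8, 0.8, 1.1]
gripper_width: 0.997
grasp_force: 0.0
```

>>> move_arm(
  increments=[-12,-37,0,0,1,-12,-37,0,0,1,-12,-37,0,0,1,-12,-37,0,0,1,-12,-37,0,0,1,-12,-37,0,0,1,-12,-37,0,0,1,-12,-37,0,0,1],
)

```text
time: 8.07
tool_pos: [0.4755, 0.0829, 0.111]
tool_rot: [-0.0, 1.0, -0.0, 0.001]
contact_force: [0.8, 0.2, 0.4]
gripper_width: 1.001
grasp_force: 0.0
```

>>> move_arm(
  increments=[-12,-32,0,0,1,-12,-30,0,0,1,-10,-22,0,0,1,-5,-13,0,0,1,0,0,0,0,1,0,0,0,0,1,0,0,0,0,1],
)

```text
time: 8.65
tool_pos: [0.4376, 0.178, 0.1107]
tool_rot: [0.0, 1.0, -0.0, 0.0]
contact_force: [-1.1, 0.4, -0.3]
gripper_width: 0.999
grasp_force: 0.0
```

```bash
cat >> m.py <<'E'
def snap(tag):
    out=[]
    for n in("top","scene"):
        f=manip.grab_frame(n); np.save(f"{n}{tag}.npy",f,allow_pickle=True); out.append(f)
    x=manip.state(); print((x["tool_pos"]*1e3).round(1),x["tool_rot"].round(4)); return out
E
python3 - <<'E'
from m import *
t,s=snap(1)
c=np.hstack([cv2.resize(f["image"][v-30:v+30,u-30:u+30],None,fx=6.5,fy=6.5,interpolation=cv2.INTER_CUBIC) for f,u,v in((t,387,202),(s,361,157))])
cv2.imwrite("pics/c4.png",c)
E
```

```text
[437.7 177.6 110.5] [ 1.e-04  1.e+00 -8.e-04  2.e-04]
```

View pics/c4.png

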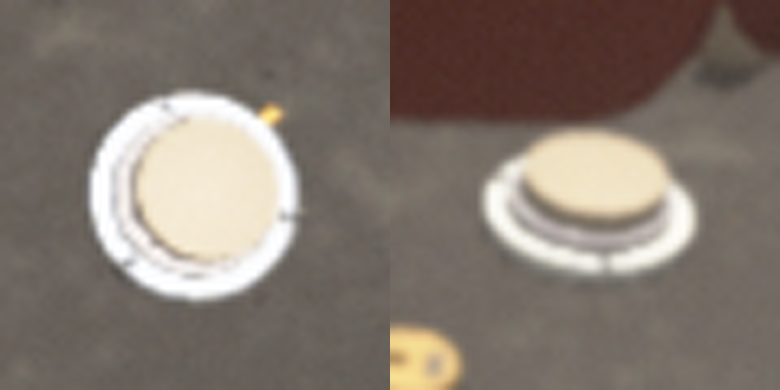

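The stone lies flat on the platform, but in the top crop it sits right of centre and partly so from parallax. I'll measure the true offset.

```bash
cat >> m.py <<'E'
def colour(f,uv,r,lo,hi,k=9):
    """centre of largest blob whose saturation*1 (max-min)/max in [lo,hi] & bright"""
    u,v=uv; c=cv2.resize(f["image"][v-r:v+r+1,u-r:u+r+1],None,fx=4,fy=4,interpolation=cv2.INTER_CUBIC).astype(float)
    sat=(c.max(2)-c.min(2))/c.max(2); m=((sat>lo)&(sat<hi)&(c.max(2)>190)).astype(np.uint8)
    m=cv2.morphologyEx(m,cv2.MORPH_OPEN,cv2.getStructuringElement(cv2.MORPH_ELLIPSE,(k,k)))
    K=max(cv2.findContours(m,cv2.RETR_EXTERNAL,cv2.CHAIN_APPROX_NONE)[0],key=cv2.contourArea)
    h=cv2.convexHull(K); (e,ax,_)=cv2.fitEllipse(h)
    return (np.array(e)+.5)/4-.5+[u-r,v-r],np.array(ax)/4
E
python3 - <<'E'
from m import *
t,s=load("top1.npy"),load("scene1.npy"); t0,s0=load("top0.npy"),load("scene0.npy")
a=colour(t,(387,202),30,.1,.3,17); b=colour(s,(361,157),26,.1,.35,17); print(a,b)
P,g=tri(t,a[0],s,b[0]); print("stone tri",P*1e3,g*1e3,"top@26",plane(t,a[0],.026)*1e3,"scene@26",plane(s,b[0],.026)*1e3, "top dia",a[1]*1.404/ (210/np.tan(np.radians(t["fov_y"])/2))*1e3)
A=blob(t0["image"],(387,202));print("flange@10,@8",plane(t0,A[0],.01)*1e3,plane(t0,A[0],.008)*1e3,"again",plane(t,blob(t["image"],(387,202))[0],.01)*1e3)
# same method on stones before: B at z=.010
c=colour(t0,(332,256),26,.1,.3,17);print("stB before",plane(t0,c[0],.01)*1e3)
c=colour(t,(290,250),26,.1,.3,17);print("stA",c,plane(t,c[0],.01)*1e3)
# platform pinkish inner disc
im=t0["image"][172:232,357:417].astype(int); print((im[30,:,2]-im[30,:,0]))
E
```

```text
(array([388.20014191, 200.72652245]), array([20.95178413, 22.66858864])) (array([362.27727127, 153.22858429]), array([12.23755074, 22.75862885]))
stone tri [ 582.06162931 -254.60739782   26.92042836] 1.730025567067763 top@26 [ 581.45476572 -255.29082553   26.        ] scene@26 [ 583.5313808  -255.32765176   26.        ] top dia [58.21068926 62.98051568]
flange@10,@8 [ 581.01030455 -253.7924807    10.        ] [ 581.26810831 -254.25167521    8.        ] again [ 580.95062097 -253.80126575   10.        ]
stB before [429.01157744 -98.15975394  10.        ]
stA (array([290.16906166, 249.9318924 ]), array([21.95316696, 22.0417366 ])) [444.92210534  19.55703699  10.        ]
[15 13 12 10 13 12 15 13 12 13 14 13 12  2 -5 -2 -2 -4  9  8  9 10 10  8
  8  9  9  8  9 15 10 13  8  8  9  9  8  9  9 10  9  9  3 -2 -3  0 10 12
 15 12 13 13 12 13 11 16 16 15 16 15]
```

The stone top triangulates to 27 mm (26 expected) and is within about 1 mm of the base centre. Next is the ring.

>>> move_arm(
  increments=[-1,-1,25,0,1,0,0,30,0,1,0,0,28,0,1,0,0,15,0,1,0,0,6,0,1,0,0,4,0,1,0,0,0,0,1,0,0,0,0,1],
)

```text
time: 9.42
tool_pos: [0.4375, 0.1793, 0.0035]
tool_rot: [-0.0, 1.0, -0.0, 0.001]
contact_force: [1.0, 0.1, -0.7]
gripper_width: 1.001
grasp_force: 0.0
```

>>> move_arm(
  increments=[0,0,0,0,0.8,0,0,0,0,0.6,0,0,0,0,0.6,0,0,0,0,0.6,0,0,0,0,0.6,0,0,0,0,0.6],
)

```text
time: 9.92
tool_pos: [0.4377, 0.1799, 0.0043]
tool_rot: [-0.0, 1.0, -0.0, 0.002]
contact_force: [-2.2, -0.4, 6.0]
gripper_width: 0.731
grasp_force: 66.5
```

>>> move_arm(
  increments=[0,0,-8,0,0.6,0,0,-20,0,0.6,0,0,-30,0,0.6,0,0,-25,0,0.6,5,15,-10,0,0.6,10,28,0,0,0.6,12,36,0,0,0.6,12,36,0,0,0.6],
)

```text
time: 10.58
tool_pos: [0.4746, 0.0636, 0.0953]
tool_rot: [-0.0, 1.0, 0.001, -0.0]
contact_force: [0.0, -0.5, -6.0]
gripper_width: 0.729
grasp_force: 67.5
```

>>> move_arm(
  increments=[12,36,0,0,0.6,12,36,0,0,0.6,12,36,0,0,0.6,12,36,0,0,0.6,12,36,0,0,0.6,12,36,0,0,0.6,12,34,0,0,0.6,10,30,0,0,0.6],
)

```text
time: 11.25
tool_pos: [0.5686, -0.2176, 0.0946]
tool_rot: [-0.0, 1.0, -0.001, -0.001]
contact_force: [1.3, -0.3, -4.6]
gripper_width: 0.731
grasp_force: 67.4
```

>>> move_arm(
  increments=[8,25,0,0,0.6,4,14,0,0,0.6,0,0,0,0,0.6,0,0,0,0,0.6,0,0,0,0,0.6],
)

```text
time: 11.67
tool_pos: [0.5803, -0.2533, 0.0945]
tool_rot: [-0.001, 1.0, 0.0, -0.001]
contact_force: [0.4, -0.4, -5.2]
gripper_width: 0.733
grasp_force: 67.5
```

```bash
python3 - <<'E'
from m import *
t,s=snap(2)
cv2.imwrite("pics/c5.png",cv2.resize(s["image"][60:210,280:480],None,fx=4,fy=4,interpolation=cv2.INTER_CUBIC))
E
```

```text
[ 580.6 -253.1   94.8] [-5.e-04  1.e+00  6.e-04 -6.e-04]
```

View pics/c5.png

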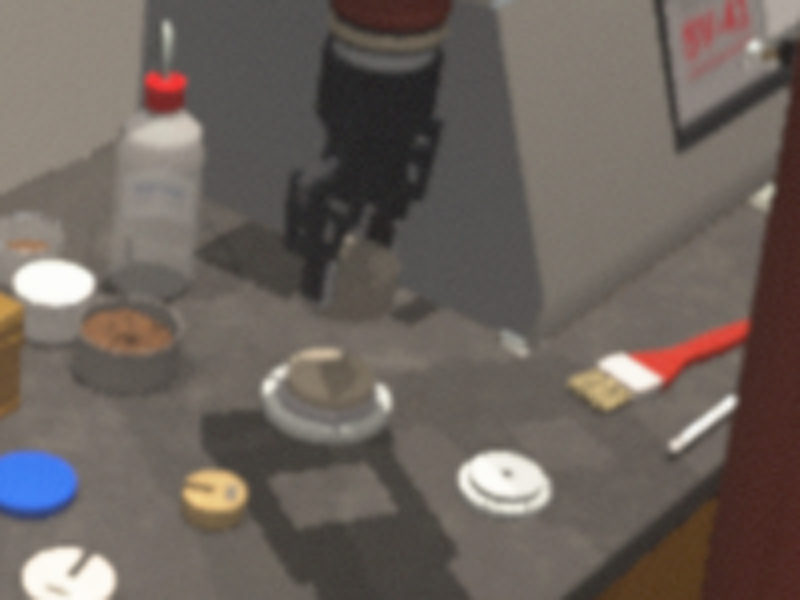

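The ring is held level above the stone at crop (335,370). I'll lower it now.

>>> move_arm(
  increments=[2,1,20,0,0.6,0,0,20,0,0.6,0,0,14,0,0.6,0,0,6,0,0.6,0,0,2,0,0.6,0,0,0,0,0.6,0,0,0,0,0.6],
)

```text
time: 12.35
tool_pos: [0.5838, -0.2559, 0.0344]
tool_rot: [0.0, 1.0, 0.0, 0.001]
contact_force: [0.4, 0.4, -4.0]
gripper_width: 0.733
grasp_force: 67.7
```

>>> move_arm(
  increments=[0,0,1,0,0.6,0,0,0,0,0.6,0,0,0,0,0.6],
)

```text
time: 12.6
tool_pos: [0.5836, -0.256, 0.0332]
tool_rot: [0.0, 1.0, -0.0, 0.001]
contact_force: [0.3, 0.2, -4.2]
gripper_width: 0.731
grasp_force: 67.7
```

>>> move_arm(
  increments=[0,0,1,0,0.6,0,0,0,0,0.6,0,0,0,0,0.6],
)

```text
time: 12.85
tool_pos: [0.583, -0.2556, 0.0313]
tool_rot: [-0.0, 1.0, -0.0, -0.0]
contact_force: [0.1, 0.1, -4.9]
gripper_width: 0.728
grasp_force: 67.7
```

>>> move_arm(
  increments=[-0.5,-1.5,0,0,0.6,0,0,0.5,0,0.6,0,0,0.5,0,0.6,0,0,0,0,0.6,0,0,0,0,0.6],
)

```text
time: 13.27
tool_pos: [0.5826, -0.254, 0.0308]
tool_rot: [-0.0, 1.0, -0.0, -0.0]
contact_force: [-4.4, 2.4, 1.5]
gripper_width: 0.731
grasp_force: 68.1
```

>>> move_arm(
  increments=[0,0,0.7,0,0.6,0,0,0,0,0.6,0,0,0,0,0.6],
)

```text
time: 13.52
tool_pos: [0.5826, -0.254, 0.0308]
tool_rot: [-0.0, 1.0, -0.0, -0.0]
contact_force: [-5.8, 4.1, 5.3]
gripper_width: 0.733
grasp_force: 68.8
```

>>> move_arm(
  increments=[0,0,0,0,0.85,0,0,0,0,1,0,0,0,0,1,0,0,-8,0,1,0,0,-20,0,1,0,0,-30,0,1,0,-5,-30,0,1,-10,-20,-5,0,1],
)

```text
time: 14.18
tool_pos: [0.5772, -0.233, 0.1308]
tool_rot: [0.004, 1.0, -0.001, 0.006]
contact_force: [0.2, -0.4, 1.9]
gripper_width: 0.999
grasp_force: 0.0
```

>>> move_arm(
  increments=[-17,-34,0,0,1,-18,-35,0,0,1,-18,-35,0,0,1,-18,-35,0,0,1,-18,-35,0,0,1,-18,-35,0,0,1,-13,-25,0,0,1,-8,-14,0,0,1],
)

```text
time: 14.85
tool_pos: [0.4435, 0.0211, 0.1232]
tool_rot: [-0.0, 1.0, 0.001, 0.001]
contact_force: [0.5, 0.7, 0.7]
gripper_width: 0.999
grasp_force: 0.0
```

>>> move_arm(
  increments=[0,0,10,0,1,0,0,20,0,1,0,0,15,0,1,0,0,5,0,1,0,0,0,0,1,0,0,0,0,1],
)

```text
time: 15.35
tool_pos: [0.4451, 0.0183, 0.0728]
tool_rot: [0.0, 1.0, -0.0, 0.0]
contact_force: [-0.0, -0.3, 0.5]
gripper_width: 0.998
grasp_force: 0.0
```

```bash
python3 - <<'E'
from m import *
t,s=snap(3)
c=np.hstack([cv2.resize(f["image"][v-30:v+30,u-30:u+30],None,fx=6.5,fy=6.5,interpolation=cv2.INTER_CUBIC) for f,u,v in((t,389,200),(s,361,150))])
cv2.imwrite("pics/c6.png",c)
im=t["image"][175:230,360:420].astype(int)
print(im[25,:,2]-im[25,:,0]); print(im[25,:].max(1))
E
```

```text
[445.8  18.4  73.8] [ 2.e-04  1.e+00 -4.e-04  1.e-03]
[12 14 14 13 14 13 11 12 14 13  0 -4 -1 -2 -3  6  9 10 11 21 35 29 28 30
 29 29 29 28 29 28 30 29 31 30 30 30 30 32 29 30 30 32 36 23 13 13 14 14
 14 13 16 16 15 15 16 16 16 16 15 15]
[109 109 107 105 105 102 102 102 104 106 127 248 253 253 208 140 126  99
  81 120 222 237 239 239 238 238 238 239 237 238 238 238 238 238 237 237
 237 237 237 235 236 232 222 149 107 106 107 111 111 110 118 117 122 123
 124 123 120 119 116 117]
```

View pics/c6.png

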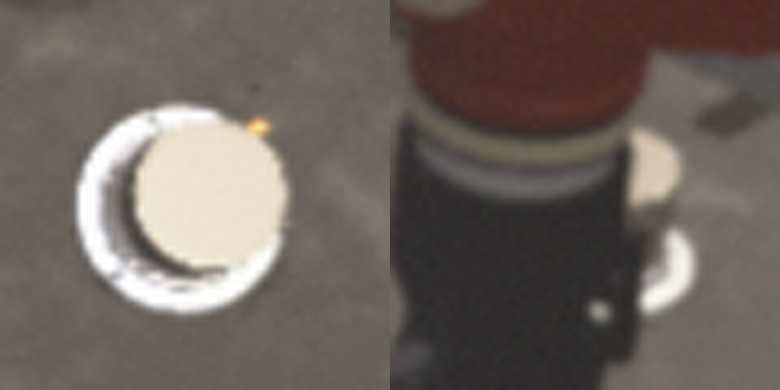

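The ring stands on the stone in the top crop at (212,195), and the scene view is partly hidden by the arm. I'll measure it, then pick stone A.

```bash
python3 - <<'E'
from m import *
t=load("top3.npy")
a=colour(t,(389,200),30,.08,.3,17); print(a,"ring top@55",plane(t,a[0],.055)*1e3,"dia",a[1]*1.375/505.4*1e3)
E
```

```text
(array([390.90339661, 199.36520386]), array([22.53045464, 23.25736237])) ring top@55 [ 581.42472003 -256.05718392   55.        ] dia [61.2967454  63.27438317]
```

>>> move_arm(
  increments=[-0.5,-1,20,0,1,0,0,20,0,1,0,0,20,0,1,0,0,10,0,1,0,0,4,0,1,0,0,3,0,0.9,0,0,0,0,0.78,0,0,0,0,0.78],
)

```text
time: 16.12
tool_pos: [0.4452, 0.0197, -0.0033]
tool_rot: [0.0, 1.0, -0.0, 0.001]
contact_force: [-0.9, -0.4, -0.3]
gripper_width: 0.779
grasp_force: 0.0
```

>>> move_arm(
  increments=[0,0,0.5,0,0.6,0,0,0,0,0.6,0,0,0,0,0.6,0,0,0,0,0.6,0,0,0,0,0.6,0,0,0,0,0.6],
)

```text
time: 16.62
tool_pos: [0.4456, 0.0198, -0.0026]
tool_rot: [0.0, 1.0, -0.0, 0.001]
contact_force: [-3.8, -0.2, 8.6]
gripper_width: 0.696
grasp_force: 62.4
```

>>> move_arm(
  increments=[0,0,-8,0,0.6,0,0,-20,0,0.6,0,0,-30,0,0.6,0,0,-30,0,0.6,5,10,-25,0,0.6,12,24,-10,0,0.6,16,32,0,0,0.6,16,32,0,0,0.6],
)

```text
time: 17.28
tool_pos: [0.4949, -0.0793, 0.1211]
tool_rot: [0.001, 1.0, 0.001, 0.003]
contact_force: [0.5, -0.4, -0.1]
gripper_width: 0.693
grasp_force: 64.6
```

>>> move_arm(
  increments=[17,34,0,0,0.6,17,34,0,0,0.6,17,34,0,0,0.6,15,30,0,0,0.6,12,24,0,0,0.6,8,16,0,0,0.6,0,0,0,0,0.6,0,0,0,0,0.6],
)

```text
time: 17.95
tool_pos: [0.5793, -0.2508, 0.1188]
tool_rot: [-0.0, 1.0, -0.001, 0.0]
contact_force: [0.1, 0.5, -0.2]
gripper_width: 0.692
grasp_force: 64.6
```

```bash
python3 - <<'E'
from m import *
t,s=snap(4)
cv2.imwrite("pics/c7.png",cv2.resize(s["image"][60:210,280:480],None,fx=4,fy=4,interpolation=cv2.INTER_CUBIC))
E
```

```text
[ 578.8 -249.4  118.3] [-2.e-04  1.e+00  1.e-04 -1.e-04]
```

View pics/c7.png

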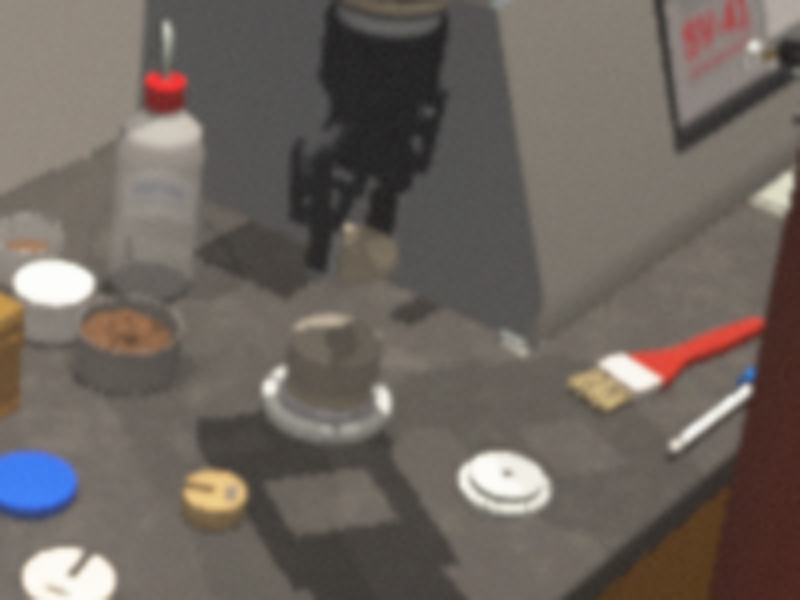

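>>> move_arm(
  increments=[1,1,20,0,0.6,0,0,20,0,0.6,0,0,14,0,0.6,0,0,6,0,0.6,0,0,2,0,0.6,0,0,0,0,0.6,0,0,0,0,0.6,0,0,0,0,0.6],
)

```text
time: 18.72
tool_pos: [0.581, -0.2516, 0.0576]
tool_rot: [0.001, 1.0, -0.0, 0.001]
contact_force: [0.3, 0.1, 0.1]
gripper_width: 0.693
grasp_force: 64.6
```

>>> move_arm(
  increments=[0.5,2,2,0,0.6,0,0,1,0,0.6,0,0,0,0,0.6,0,0,0,0,0.6],
)

```text
time: 19.05
tool_pos: [0.5807, -0.2534, 0.0532]
tool_rot: [0.0, 1.0, -0.0, 0.0]
contact_force: [-0.2, -0.8, -0.4]
gripper_width: 0.691
grasp_force: 64.6
```

>>> move_arm(
  increments=[0,0,1,0,0.6,0,0,0,0,0.6,0,0,0,0,0.6],
)

```text
time: 19.3
tool_pos: [0.5808, -0.2534, 0.0532]
tool_rot: [0.0, 1.0, -0.0, 0.0]
contact_force: [-2.5, -0.2, 5.8]
gripper_width: 0.695
grasp_force: 65.2
```

>>> move_arm(
  increments=[0,0,1,0,0.6,0,0,0,0,0.6,0,0,0,0,0.6],
)

```text
time: 19.55
tool_pos: [0.5808, -0.2534, 0.0531]
tool_rot: [0.0, 1.0, -0.0, -0.0]
contact_force: [-5.8, 2.1, 10.2]
gripper_width: 0.693
grasp_force: 65.7
```

>>> move_arm(
  increments=[0,0,-0.5,0,0.85,0,0,0,0,1,0,0,0,0,1,0,0,-8,0,1,0,0,-20,0,1,0,0,-30,0,1,-10,0,-15,0,1,-25,0,0,0,1],
)

```text
time: 20.22
tool_pos: [0.5498, -0.255, 0.1309]
tool_rot: [0.003, 1.0, 0.001, 0.005]
contact_force: [-0.7, -1.1, 1.3]
gripper_width: 1.001
grasp_force: 0.0
```

>>> move_arm(
  increments=[-30,0,0,0,1,-30,1,0,0,1,-25,2,10,0,1,-15,1,20,0,1,-10,0,25,0,1,0,0,15,0,1,0,0,0,0,1,0,0,0,0,1],
)

```text
time: 20.88
tool_pos: [0.4352, -0.2568, 0.0543]
tool_rot: [-0.0, 1.0, -0.0, -0.001]
contact_force: [0.9, -0.3, 1.2]
gripper_width: 1.004
grasp_force: 0.0
```

```bash
python3 - <<'E'
from m import *
t,s=snap(5)
a=colour(t,(391,199),30,.08,.3,17); print(a,"stone top@65",plane(t,a[0],.065)*1e3)
c=np.hstack([cv2.resize(f["image"][v-30:v+30,u-30:u+30],None,fx=6.5,fy=6.5,interpolation=cv2.INTER_CUBIC) for f,u,v in((t,389,200),(s,361,150))])
cv2.imwrite("pics/c8.png",c)
E
```

```text
[ 436.8 -257.9   56.2] [8.e-04 1.e+00 0.e+00 1.e-03]
(array([391.55778694, 199.21889496]), array([22.20209312, 23.29976082])) stone top@65 [ 580.49069494 -255.46506648   65.        ]
```

View pics/c8.png

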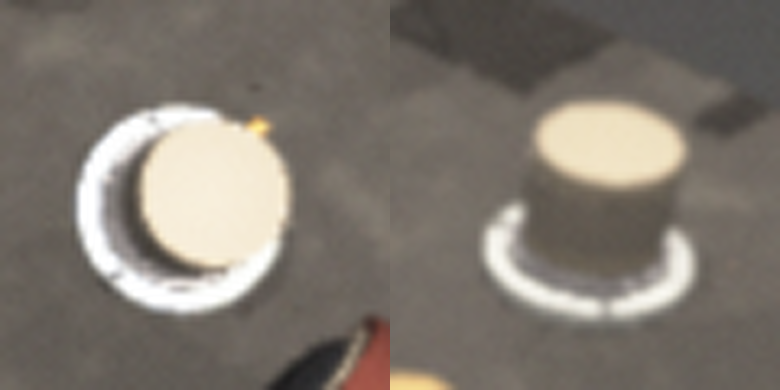

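The stack is level, and the top stone measures within about 1.5 mm of the base centre. Next is the cap.

>>> move_arm(
  increments=[0,0,20,0,1,0,0,18,0,1,0,0,10,0,1,0,0,5,0,0.9,0,0,3,0,0.78,0,0,0,0,0.78,0,0,0,0,0.78],
)

```text
time: 21.57
tool_pos: [0.4363, -0.2576, -0.0005]
tool_rot: [0.0, 1.0, -0.0, 0.001]
contact_force: [-0.2, -0.1, -0.6]
gripper_width: 0.781
grasp_force: 0.0
```

>>> move_arm(
  increments=[0,0,1.5,0,0.78,0,0,1,0,0.78,0,0,0,0,0.78,0,0,0,0,0.6,0,0,0,0,0.6,0,0,0,0,0.6,0,0,0,0,0.6,0,0,0,0,0.6],
)

```text
time: 22.23
tool_pos: [0.436, -0.2574, -0.0029]
tool_rot: [0.0, 1.0, -0.0, 0.0]
contact_force: [-1.4, 1.4, 5.3]
gripper_width: 0.663
grasp_force: 63.3
```

>>> move_arm(
  increments=[0,0,-8,0,0.6,0,0,-20,0,0.6,0,0,-30,0,0.6,0,0,-35,0,0.6,0,0,-30,0,0.6,10,0,-10,0,0.6,25,0,0,0,0.6,30,0,0,0,0.6],
)

```text
time: 22.9
tool_pos: [0.5012, -0.2577, 0.1313]
tool_rot: [0.001, 1.0, -0.001, 0.001]
contact_force: [-0.0, -0.4, -0.6]
gripper_width: 0.666
grasp_force: 64.1
```

>>> move_arm(
  increments=[30,0,0,0,0.6,25,-2,0,0,0.6,15,-2,0,0,0.6,10,0,0,0,0.6,0,0,0,0,0.6,0,0,0,0,0.6,0,0,0,0,0.6],
)

```text
time: 23.48
tool_pos: [0.5796, -0.2532, 0.1289]
tool_rot: [-0.0, 1.0, -0.0, -0.001]
contact_force: [0.6, 0.9, -0.6]
gripper_width: 0.67
grasp_force: 64.1
```

```bash
python3 - <<'E'
from m import *
t,s=snap(6)
cv2.imwrite("pics/c9.png",cv2.resize(s["image"][75:175,310:440],None,fx=6,fy=6,interpolation=cv2.INTER_CUBIC))
E
```

```text
[ 579.6 -253.3  129. ] [-1.e-04  1.e+00 -4.e-04 -3.e-04]
```

View pics/c9.png

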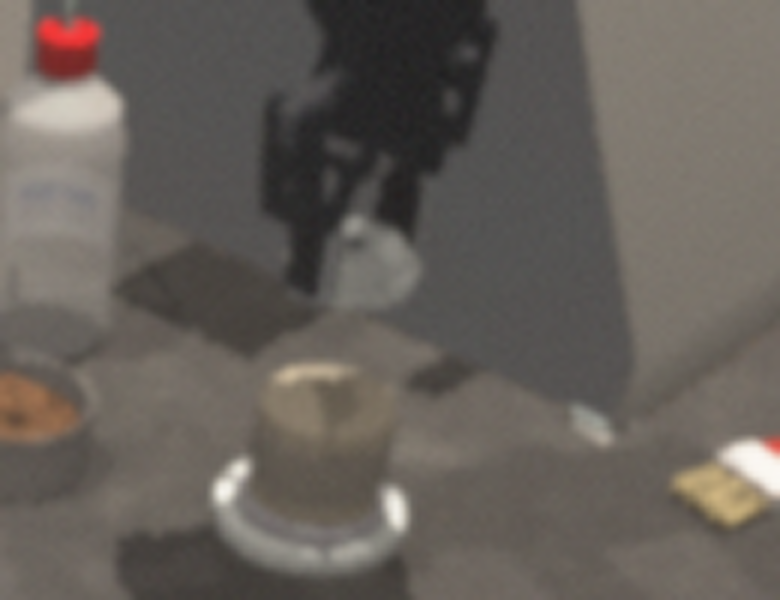

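The cap is held roughly level above the stack. I'll lower it.

>>> move_arm(
  increments=[1,0,20,0,0.6,0,0,20,0,0.6,0,0,14,0,0.6,0,0,6,0,0.6,0,0,2,0,0.6,0,0,0,0,0.6,0,0,0,0,0.6,0,0,0,0,0.6],
)

```text
time: 24.25
tool_pos: [0.5825, -0.2537, 0.0686]
tool_rot: [0.001, 1.0, -0.0, 0.001]
contact_force: [-0.5, -0.1, -1.3]
gripper_width: 0.665
grasp_force: 64.1
```

>>> move_arm(
  increments=[-0.5,-0.5,2,0,0.6,0,0,1.5,0,0.6,0,0,1,0,0.6,0,0,0,0,0.6,0,0,0,0,0.6],
)

```text
time: 24.67
tool_pos: [0.5814, -0.2528, 0.0634]
tool_rot: [0.0, 1.0, -0.0, 0.0]
contact_force: [-1.7, 0.5, 3.2]
gripper_width: 0.666
grasp_force: 64.7
```

>>> move_arm(
  increments=[0,0,1,0,0.6,0,0,0,0,0.6,0,0,0,0,0.6],
)

```text
time: 24.92
tool_pos: [0.5815, -0.2528, 0.0633]
tool_rot: [0.0, 1.0, -0.0, 0.0]
contact_force: [-3.2, 2.6, 8.5]
gripper_width: 0.668
grasp_force: 65.3
```

>>> move_arm(
  increments=[0,0,0.7,0,0.6,0,0,0,0,0.6,0,0,0,0,0.6],
)

```text
time: 25.17
tool_pos: [0.5815, -0.2528, 0.0633]
tool_rot: [0.0, 1.0, -0.0, 0.0]
contact_force: [-6.3, 3.3, 11.9]
gripper_width: 0.666
grasp_force: 65.5
```

>>> move_arm(
  increments=[0,0,-1,0,0.85,0,0,0,0,1,0,0,0,0,1,0,0,-8,0,1,0,0,-20,0,1,0,0,-30,0,1,0,-10,-15,0,1,-3,-25,0,0,1],
)

```text
time: 25.83
tool_pos: [0.5813, -0.2205, 0.141]
tool_rot: [0.003, 1.0, -0.002, 0.005]
contact_force: [1.3, 0.9, 0.0]
gripper_width: 0.999
grasp_force: 0.0
```

>>> move_arm(
  increments=[-5,-35,0,0,1,-5,-35,10,0,1,-5,-25,15,0,1,-5,-18,20,0,1,0,0,15,0,1,0,0,5,0,1,0,0,0,0,1,0,0,0,0,1],
)

```text
time: 26.5
tool_pos: [0.5586, -0.1049, 0.0705]
tool_rot: [0.0, 1.0, -0.0, 0.0]
contact_force: [-0.1, -0.5, 0.1]
gripper_width: 0.998
grasp_force: 0.0
```

```bash
python3 - <<'E'
from m import *
t,s=snap(7)
c=np.hstack([cv2.resize(f["image"][v-30:v+30,u-30:u+30],None,fx=6.5,fy=6.5,interpolation=cv2.INTER_CUBIC) for f,u,v in((t,389,200),(s,361,150))])
cv2.imwrite("pics/c10.png",c)
E
```

```text
[ 559.3 -105.5   71.5] [ 4.0e-04  1.0e+00 -5.0e-04  1.3e-03]
```

View pics/c10.png

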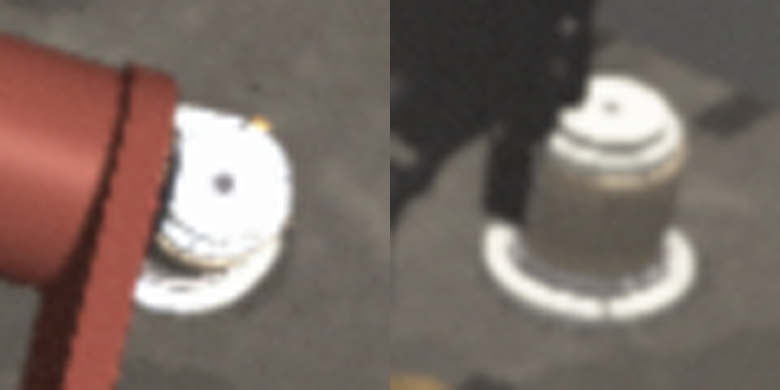

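The cap lies flat, with its dot at about (392.8,197.8) in the top view and (364.2,135.7) in the scene view. I'll triangulate it while picking up the weight.

```bash
python3 - <<'E'
from m import *
t,s=load("top7.npy"),load("scene7.npy")
def dot(f,u,v):
    c=f["image"][v-3:v+4,u-3:u+4].max(2).astype(float); w=np.clip(np.percentile(c,70)-c-15,0,None); g=np.mgrid[-3:4,-3:4]
    return np.array([u+(w*g[1]).sum()/w.sum(),v+(w*g[0]).sum()/w.sum()])
a,b=dot(t,393,198),dot(s,364,136); print(a,b)
P,g=tri(t,a,s,b); print("dot",P*1e3,g*1e3,"top@81",plane(t,a,.081)*1e3,"scene@81",plane(s,b,.081)*1e3)
E
```

```text
[392.98859316 197.80038023] [362.01465201 134.42857143]
dot [ 585.3763409  -251.30568719   87.61618214] 9.759433735486516 top@81 [ 582.2020739  -255.59518386   81.        ] scene@81 [ 595.33869216 -257.88956235   81.        ]
```

>>> move_arm(
  increments=[-0.5,-0.5,20,0,1,0,0,20,0,1,0,0,15,0,1,0,0,9,0,1,0,0,5,0,1,0,0,0,0,1,0,0,0,0,1],
)

```text
time: 27.18
tool_pos: [0.5584, -0.1046, 0.0018]
tool_rot: [0.0, 1.0, -0.0, 0.001]
contact_force: [0.9, -0.1, 0.2]
gripper_width: 0.996
grasp_force: 0.0
```

>>> move_arm(
  increments=[0,0,0,0,0.7,0,0,0,0,0.4,0,0,0,0,0.35,0,0,0,0,0.35,0,0,0,0,0.35,0,0,0,0,0.35,0,0,0,0,0.35,0,0,0,0,0.35],
)

```text
time: 27.85
tool_pos: [0.5587, -0.1042, 0.0022]
tool_rot: [0.0, 1.0, -0.0, 0.001]
contact_force: [0.6, 1.8, 5.8]
gripper_width: 0.459
grasp_force: 61.1
```

>>> move_arm(
  increments=[0,0,-8,0,0.35,0,0,-20,0,0.35,0,0,-30,0,0.35,0,0,-35,0,0.35,0,0,-30,0,0.35,1,8,-15,0,0.35,4,22,0,0,0.35,5,32,0,0,0.35],
)

```text
time: 28.52
tool_pos: [0.5682, -0.1654, 0.1409]
tool_rot: [0.0, 1.0, 0.001, 0.001]
contact_force: [0.6, -0.7, -2.6]
gripper_width: 0.461
grasp_force: 60.8
```

>>> move_arm(
  increments=[5,32,0,0,0.35,4,27,0,0,0.35,3,18,0,0,0.35,1,9,0,0,0.35,0,0,10,0,0.35,0,0,14,0,0.35,0,0,10,0,0.35,0,0,8,0,0.35],
)

```text
time: 29.18
tool_pos: [0.5792, -0.2499, 0.0937]
tool_rot: [-0.001, 1.0, 0.001, -0.002]
contact_force: [-0.0, 0.6, -2.6]
gripper_width: 0.462
grasp_force: 60.8
```

>>> move_arm(
  increments=[0,0,4,0,0.35,0,0,0,0,0.35,0,0,0,0,0.35,0,0,0,0,0.35],
)

```text
time: 29.52
tool_pos: [0.5811, -0.2521, 0.0935]
tool_rot: [0.0, 1.0, 0.0, 0.0]
contact_force: [0.1, -0.3, -1.6]
gripper_width: 0.454
grasp_force: 60.8
```

>>> move_arm(
  increments=[0.5,0.5,3,0,0.35,0,0,2,0,0.35,0,0,1.5,0,0.35,0,0,1,0,0.35,0,0,0,0,0.35,0,0,0,0,0.35,0,0,0,0,0.35],
)

```text
time: 30.1
tool_pos: [0.5812, -0.2527, 0.0855]
tool_rot: [0.0, 1.0, -0.0, 0.0]
contact_force: [0.1, 0.2, -1.5]
gripper_width: 0.453
grasp_force: 60.8
```

>>> move_arm(
  increments=[0,0,1,0,0.35,0,0,0,0,0.35,0,0,0,0,0.35],
)

```text
time: 30.35
tool_pos: [0.5812, -0.2527, 0.0845]
tool_rot: [0.0, 1.0, -0.0, 0.0]
contact_force: [-0.5, 0.4, -1.3]
gripper_width: 0.461
grasp_force: 60.9
```

>>> move_arm(
  increments=[0,0,0.7,0,0.35,0,0,0,0,0.35,0,0,0,0,0.35],
)

```text
time: 30.6
tool_pos: [0.5813, -0.2527, 0.0845]
tool_rot: [0.0, 1.0, -0.0, 0.0]
contact_force: [-2.0, 1.0, 3.0]
gripper_width: 0.456
grasp_force: 61.3
```

>>> move_arm(
  increments=[0,0,0.7,0,0.35,0,0,0,0,0.35,0,0,0,0,0.35],
)

```text
time: 30.85
tool_pos: [0.5814, -0.2528, 0.0844]
tool_rot: [0.0, 1.0, -0.0, 0.0]
contact_force: [-3.5, 1.8, 7.4]
gripper_width: 0.461
grasp_force: 61.7
```

Contact. I'll release, rise and clear off to the front left.

>>> move_arm(
  increments=[0,0,-0.7,0,0.6,0,0,0,0,0.9,0,0,0,0,1,0,0,0,0,1,0,0,-8,0,1,0,0,-20,0,1,0,0,-30,0,1,0,0,-25,0,1],
)

```text
time: 31.52
tool_pos: [0.581, -0.2526, 0.168]
tool_rot: [-0.0, 1.0, -0.0, -0.0]
contact_force: [0.0, -0.1, 0.4]
gripper_width: 0.997
grasp_force: 0.0
```

>>> move_arm(
  increments=[-10,-20,0,0,1,-18,-34,0,0,1,-18,-34,0,0,1,-18,-34,0,0,1,-18,-34,0,0,1,-18,-34,0,0,1,-18,-34,0,0,1,-10,-34,0,0,1],
)

```text
time: 32.18
tool_pos: [0.4516, 0.0067, 0.1671]
tool_rot: [0.0, 1.0, -0.0, 0.0]
contact_force: [0.2, 0.8, -0.1]
gripper_width: 0.996
grasp_force: 0.0
```

>>> move_arm(
  increments=[0,-34,0,0,1,0,-34,0,0,1,0,-34,0,0,1,0,-34,0,0,1,0,-20,0,0,1,0,0,0,0,1,0,0,0,0,1,0,0,0,0,1],
)

```text
time: 32.85
tool_pos: [0.4533, 0.1608, 0.1669]
tool_rot: [0.0, 1.0, -0.0, 0.0]
contact_force: [0.6, -0.2, -1.1]
gripper_width: 0.998
grasp_force: 0.0
```

```bash
python3 - <<'E'
from m import *
t,s=snap(8)
c=np.hstack([cv2.resize(f["image"][v-30:v+30,u-30:u+30],None,fx=6.5,fy=6.5,interpolation=cv2.INTER_CUBIC) for f,u,v in((t,389,200),(s,361,145))])
cv2.imwrite("pics/c11.png",c)
a=colour(t,(392,197),22,.15,.6,13); b=colour(s,(364,131),22,.15,.6,13); print(a,b)
P,g=tri(t,a[0],s,b[0]); print("weight",P*1e3,g*1e3,plane(t,a[0],.099)*1e3,plane(s,b[0],.099)*1e3)
E
```

```text
[453.4 160.3 166.8] [ 1.e-04  1.e+00 -9.e-04  1.e-04]
(array([394.47330093, 196.26776314]), array([15.58593655, 16.59157562])) (array([365.60048676, 130.80875015]), array([ 8.34077263, 14.19543362]))
weight [ 584.03708021 -255.35931031   98.45323893] 0.25847425167472904 [ 583.85200393 -255.29466755   99.        ] [ 583.64883353 -254.4948231    99.        ]
```

View pics/c11.png

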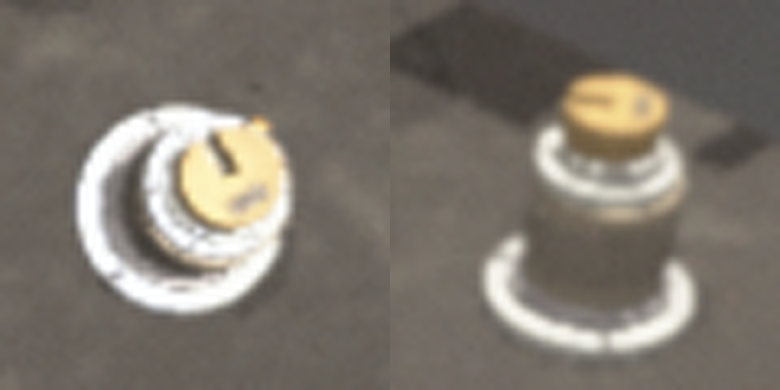

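The final stack in both crops shows stone, ring, stone, flange-down cap and brass weight, all level. The weight top triangulates at 98.5 mm (99 expected), within about 2–3 mm of the base centre. I'm handing in.

```bash
python3 -c "
from h import *
print(manip.job_done())"
```

```text
the job is handed in; nothing more can be done
None
```

The stack is built in the order asked and handed in at about 33 s of robot time: stone, specimen ring, stone, flange-down cap, smallest weight, all lying flat and within about 2–3 mm of the cell base's centre by camera, with the two larger weights left where they were; no verdict was shown at hand-in.

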